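Load a graphite plate electrode onto a sine plate with a flat lifter

TASK

Lay the graphite plate on the sloping table of the sine plate so that its bevel can be checked: slide the blade of the lifter under the plate between the two blocks, raise the plate on it and lower it flat onto the table, bevelled edge uphill, then draw the lifter out so that the plate's straight edge is left resting against both stop pins and no part of the plate overhangs the sides. Graphite chips and marks, so never touch the plate with the gripper; leave the tools lying around alone, and finish with the lifter standing on its flat blade on the bench again, clear of everything.

Things in the scene. Friction and masses are not known exactly. Their poses are not given: they have to be found in the camera images.
- plate: Dark grey graphite plate, 85 (x) x 120 (y) x 10 (z) mm, 0.185 kg, slippery (friction about 0.3). Origin: centre of underside, z up. Top of the +x edge (away from the robot) has a 25 degree bevel 12.5 mm broad; the -x edge (robot side) is straight. At first level across two blocks, 15 mm of each end resting, underside 25.4 mm above the bench, a way at least 80 mm wide under it open to the robot.
- block_left: Left one of two loose drilled steel 1-2-3 blocks that carry the plate: 76 mm long in the direction of the plate's x, 51 mm wide, 25.4 mm high, 0.62 kg. Origin: centre of its underside; its own y axis is its 76 mm length.
- block_right: The right one of the two steel blocks, the same size as the left one.
- lifter: Spatula: flat steel blade, cranked neck, wooden handle; 0.19 kg. Stands on its blade, tip away from the robot. Origin: underside of the blade at mid length; x to the tip, z up. Blade x -46 to 46 mm, 60 wide, 3 thick (1.8 in the last 12 mm). Neck 28 wide rises at its rear, leaning back to x -60, z 45 mm. Balances at x -31 mm.
- lifter_grip (a point): Middle of the lifter's wooden handle, at x -108, y 0, z 58 mm of the lifter: pinch it here across its 18 mm (y; flat sides, 26 mm deep). The handle runs from x -70 to -166 mm and rises backwards at 15 degrees to the blade.
- lifter_heel (a point): Foot of the lifter's neck: front face of the neck at the top of the blade, x -41, z 3 mm of the lifter. The blade is free from here to its tip, 87 mm; a plate on it can slide back only to here.
- sine_base: Base of the sine plate, a fixed steel angle-setting fixture: slab 158 x 150 x 18 mm carrying the sloping table on a stack of gauge blocks. Origin: centre of its underside; x away from the robot, z up. The fixture is 53 mm high at its near end and 117 mm at its far end.
- sine_table: Sloping steel table of the sine plate, fixed to the base, rising away from the robot at 25 degrees. Origin: on its face at mid width where the plate's straight edge shall rest, 58.6 mm above the bench; x uphill along the face, y left, z square to it. Face x -14 to 138 mm, 150 mm wide. A seated plate has its origin at x 42.5, y about 0, z 0 mm here.
- pin_left (a point): Top centre of the left of two fixed steel stop pins standing square on the low end of the sloping table: 11 mm diameter, 12 mm high, at x -5.5, y 45 mm of the table.
- pin_right (a point): Top centre of the right stop pin, the same, at x -5.5, y -45 mm of the table; 79 mm is free between the pins.
- dial_indicator: Dial indicator lying on its back on the bench, 108 x 57 x 23 mm; leave it alone. Origin: centre of its underside.
- loupe: Black eye loupe standing on the bench, 37 mm diameter, 34 mm high; leave it alone. Origin: centre of its underside.
- dust_brush: Dust brush with a wooden handle lying along the left edge of the bench, 126 x 17 x 12 mm; leave it alone. Origin: centre of its underside.
Mind the look-alikes: they are no part of the job. Leave any purple look-alike of the block_right alone.

How it is judged (in metres and radians):
On the way, in this order (a step that is already met when the one before it is completed fails the run):
1. the plate is lifted clear of both blocks on the lifter (height (world z) of plate above 0.04 m and contact force between lifter and plate above 0.3 N and contact force between each of block_left, block_right and plate below 0.1 N), for 0.2 s.
2. the plate is lowered onto the sloping table on the lifter: parallel within 10 degrees, underside within 12 mm of the face, 20 to 82 mm up the slope from the stop line (contact force between lifter and plate above 0.1 N and z of plate in the frame of sine_table below 0.012 m and x of plate in the frame of sine_table between 0.02 and 0.0825 m and angle between the z axis of plate and the z axis of sine_table, either way round below 0.175 rad), for 0.1 s.
At the end, for the whole second after the job is handed in: Plate at rest flat on the sloping table (3 mm, 2.3 deg), bevel uphill, straight edge at the pins (3 mm, 2.9 deg), centre within 16 mm of the midline; lifter at rest on its blade on the bench (8 mm, 5.7 deg), touching neither plate, sine plate nor blocks (x of plate in the frame of sine_table between 0.0395 and 0.0455 m and y of plate in the frame of sine_table between -0.016 and 0.016 m and z of plate in the frame of sine_table between -0.003 and 0.003 m and angle between the z axis of plate and the z axis of sine_table, either way round below 0.04 rad and angle between the x axis of plate and the x axis of sine_table, either way round below 0.05 rad and angle between plate's own z axis and vertical below 0.6 rad and angle between plate's own x axis and vertical below 1.4 rad and linear speed of each of plate, lifter below 0.01 m/s and contact force between lifter and plate below 0.05 N and contact force between lifter and sine_base below 0.05 N and contact force between lifter and block_left below 0.05 N and contact force between lifter and block_right below 0.05 N and height (world z) of lifter below 0.008 m and angle between lifter's own z axis and vertical below 0.1 rad).
It fails at once if the gripper or arm touches the graphite plate (contact force between any of the fingers, the arm and plate above 0.5 N).
It fails at once if the plate is tipped steeply (45 degrees) or dropped to the bench (angle between plate's own z axis and vertical above 0.785 rad or height (world z) of plate below 0.015 m).
It fails at once if a bystander tool is moved by more than 30 mm (distance of any of dial_indicator, loupe, dust_brush from where it was at the start of the episode above 0.03 m).
It also fails if it takes over 72 s, if anything falls off the work surface, if the arm or the gripper's body presses on something with over 40 N, if the wrist force passes 120 N, or if a joint passes its speed limit or range.

ROBOT

A 6-joint arm with a two-finger parallel gripper is mounted at the origin on a cart in front of the work surface, level with it; the furniture and walls round the work are solid. World frame = base frame: x ahead of the robot, y to its left, z up, the work surface at z = 0. Lengths are in mm, angles in degrees, forces in N, time in s.
With the tool pointing down it reaches from about 300 to 850 mm from the base axis. Payload 4.2 kg.
Tool frame: the origin (TCP) lies midway between the tips of the shut fingers; the grasp point (between the pads) lies 19 mm behind it; z points along the fingers, y is the line along which they close (so a half turn about z gives the same grasp; the last joint's range is limited). The gripper opens to 91 mm and grips with 3 to 60 N. Pads are 32 mm wide; open, the fingers measure 118 mm over their backs; the gripper's body (76 mm by 178 mm) begins 60 mm behind the grasp point.
Start: joints at [-75.172, 18.312, 89.639, -0, 72.044, -1.146], TCP at [158.245, -552.815, 191.376] pointing down, gripper open.
Joint ranges: [-177.97, 177.97], [-48.28, 115.42], [12.27, 149.76], [-77.06, 257.06], [2.81, 150.46], [-146.56, 146.56]. Speed limits (degrees/s): [147.25, 147.25, 180, 180, 180, 180].

INTERFACE

Orientations are given as a 3x3 rotation matrix whose columns are the frame's x, y, z axes.
In Python, from rig import * gives the robot as it stands. Calls block until the motion is done:
- move_to(position, orientation): joint-space move of the TCP to a pose.
- move_linear(position, vel=150, orientation=None): straight line of the TCP; orientation=None keeps the orientation; vel is the mean speed in mm/s.
- move_joints(angles): joint-space move.
- set_gripper(opening, grasp_force=None): finger opening in mm; grasp_force is the grip in N (None keeps the last); returns when the fingers have stopped.
- wait(seconds).
- solve_ik(position, orientation): joint angles nearest the present ones, or None.
- get_image(name): name is "scene" or "top"; returns the picture (480x640x3 uint8, red, green, blue); there is no depth.
- camera_model(name): a dict with "vfov" (degrees; the focal length in pixels is half the picture's height over the tangent of half this angle, whatever the lens; pixels are square), "cx", "cy" (the principal point, pixels), "position" and "orientation" of the camera in the world. Camera axes: x right, y down, z forward; pixel columns grow to the right and rows downward; lengths in mm; the calibration is good to about 2 mm. A picture is of the moment at which its call begins. camera_model takes no time and is no camera call.
A pose or a line that the arm cannot do raises IKError and nothing moves.
- hand_in(): hands the job in; it is judged then, once.
Readings, each from a call of its own:
- read_time_s(): time.
- read_joint_positions(): joint angles.
- read_qvel(): joint speeds.
- read_joint_efforts(): joint torques, N m.
- read_position(): TCP position.
- read_eef_rot(): TCP orientation.
- read_ft_force(): force on the tool from outside, world axes, zero at the start.
- read_torque(): the same for the moment, N m.
- read_finger_gap(): finger opening in mm.
- read_grasp_force(): force on a finger pad.
Only numpy, scipy, OpenCV 4.12 (cv2) and the standard library are available. Lean on these libraries where they do the work, as an engineer would, in place of code of your own. Each camera call takes 0.05 s, during which the arm holds its last target. There are 200 camera calls.

## Working session

There is one attempt and no reset: what is moved stays moved. The work goes in short steps, each a Python script; the robot and the scene stay as the last script left them, time stands still between calls to the robot, and variables do not carry over. Pictures are saved under pics/ and viewed, at most 10 in all, crops included, and the job is handed in when it is done.

```bash
ls; mkdir -p pics
python3 - <<'E'
from rig import *
import cv2
for n in("scene","top"):
    im=get_image(n); cv2.imwrite(f"pics/{n}0.png",im[:,:,::-1]); m=camera_model(n); print(n,m)
print(read_time_s(),read_finger_gap())
E
```

```text
pics
scene {'vfov': 48.86105333966071, 'cx': 316.48484095823835, 'cy': 241.88095297839567, 'position': array([-185.42112667,  485.79152088,  930.08980767]), 'orientation': array([[-0.5427448 , -0.57793296,  0.60944367],
       [-0.83988008,  0.36875923, -0.39826885],
       [ 0.00543471, -0.72801794, -0.68553653]])}
top {'vfov': 43.77153393910923, 'cx': 308.3389544790736, 'cy': 231.6369301587186, 'position': array([ 273.94787753,   14.27039175, 1262.63706875]), 'orientation': array([[ 0.07117005, -0.97075411,  0.2292843 ],
       [-0.99744622, -0.07064291,  0.01051708],
       [ 0.00598781, -0.22944726, -0.97330268]])}
0.1 90.91448519304772
```

View pics/top0.png

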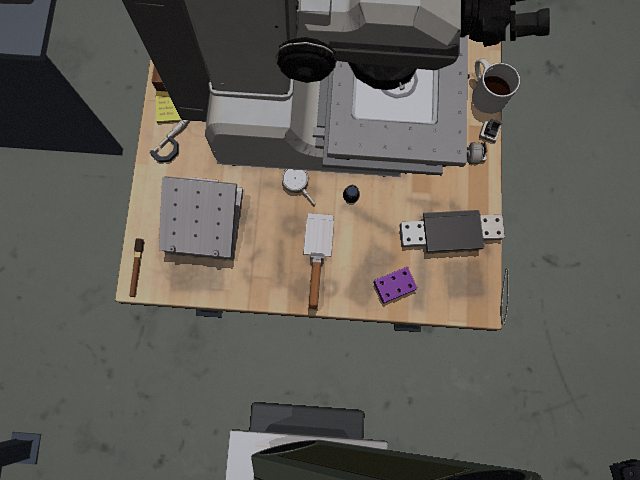

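View pics/scene0.png

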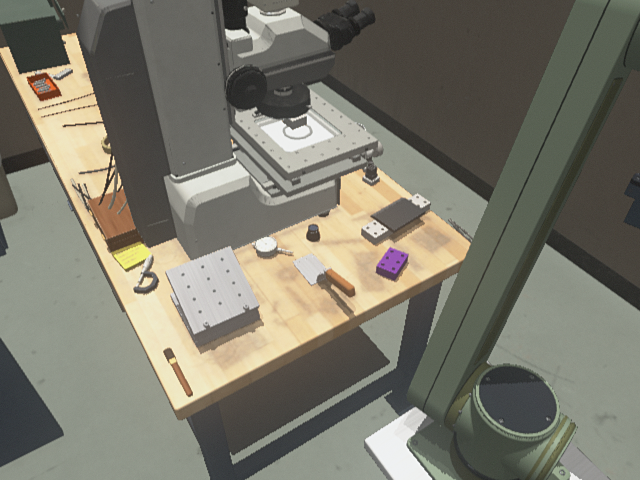

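The purple block at top-view (395,285) is the look-alike. The real blocks are the white/steel ones at (413,234) and (491,227), either side of the dark plate. The lifter is at (316,255) and the sine plate at (200,218). One enlarged composite will confirm this.

```bash
cat > h.py <<'E'
import numpy as np, cv2
from rig import *
def ray(n,uv):
    m=camera_model(n); f=240/np.tan(np.radians(m['vfov']/2)); uv=np.atleast_2d(uv).astype(float)
    d=np.c_[(uv[:,0]-m['cx'])/f,(uv[:,1]-m['cy'])/f,np.ones(len(uv))]@np.array(m['orientation']).T
    return np.array(m['position']),d
def topix(n,P):
    m=camera_model(n); f=240/np.tan(np.radians(m['vfov']/2))
    c=(np.atleast_2d(P)-m['position'])@np.array(m['orientation'])
    return c[:,:2]/c[:,2:]*f+[m['cx'],m['cy']]
def onz(n,uv,z):
    p,d=ray(n,uv); return p+d*((z-p[2])/d[:,2])[:,None]
E
python3 - <<'E'
import cv2,numpy as np
a=cv2.imread('pics/top0.png'); o=np.zeros((600,800,3),np.uint8)
def put(x,y,u0,v0,u1,v1,k=4):
    c=cv2.resize(a[v0:v1,u0:u1],None,fx=k,fy=k,interpolation=cv2.INTER_CUBIC); o[y:y+c.shape[0],x:x+c.shape[1]]=c
put(0,0,152,170,252,265); put(560,0,295,205,345,315); put(0,385,390,205,510,258)
cv2.imwrite('pics/c1.png',o)
E
```

```text
(no output)
```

View pics/c1.png

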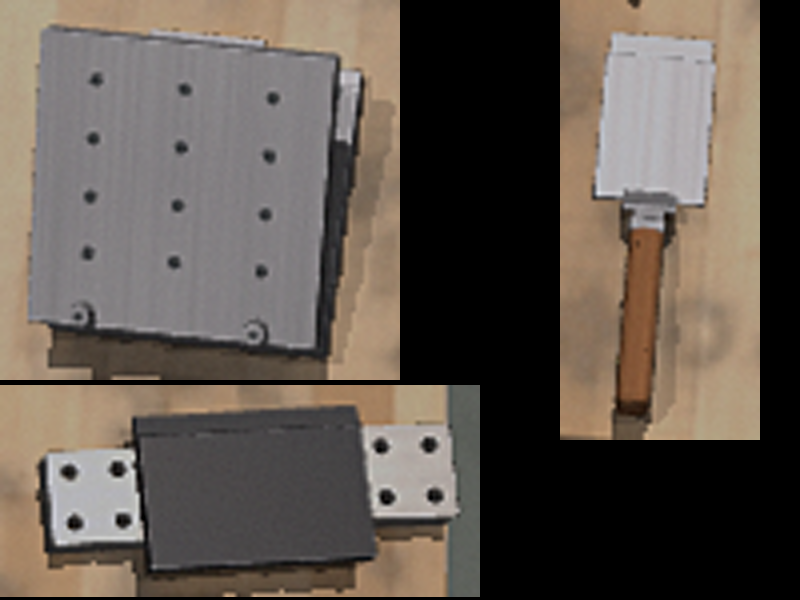

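The crop confirms it. The plate (bevel strip on its far side) lies across the two white drilled blocks. The lifter blade corners are around (308,214)-(333,256), and the pins are at (173,248) and (216,252). Next I fit the poses.

```bash
cat > fit.py <<'E'
from h import *
from scipy.optimize import least_squares
from scipy.spatial.transform import Rotation as R
def T(p,P,z,pitch=0):
    r=R.from_euler('ZY',[p[2],pitch],degrees=True); return r.apply(P)+[p[0],p[1],z]
def fit(P,uv,x0,z,pitch=0,cam='top'):
    s=least_squares(lambda p:(topix(cam,T(p,P,z,pitch))-uv).ravel(),x0,x_scale=[10,10,5])
    return s.x,np.abs(s.fun).max()
def crop(c,x,y,u0,v0): return (np.array(c,float)-[x,y]+.5)/4-.5+[u0,v0]
if __name__=='__main__':
    Pt=np.array([[138,75,0],[138,-75,0],[-14,-75,0],[-14,75,0],[-5.5,45,12],[-5.5,-45,12]],float)
    Pl=np.array([[46,30,1.8],[46,-30,1.8],[-46,-30,3],[-46,30,3]],float)
    lo=10-12.5*np.tan(np.radians(25))
    Pp=np.array([[42.5,60,lo],[42.5,-60,lo],[-42.5,-60,10],[-42.5,60,10]],float)
    ut=crop([[50,27],[338,57],[318,352],[30,320],[83,313],[257,331]],0,0,152,170)
    ul=crop([[612,35],[714,42],[704,205],[595,197]],560,0,295,205)
    up=crop([[134,418],[357,406],[374,557],[149,571]],0,385,390,205)
    t,e=fit(Pt,ut,[450,250,0],58.6,-25);print('table',t,e)
    l,e=fit(Pl,ul,[450,0,0],0);print('lifter',l,e)
    p,e=fit(Pp,up,[450,-280,0],25.4);print('plate',p,e)
    ub=[crop(c,0,385,390,205) for c in([[45,455],[50,545],[148,543]],[[455,424],[459,515],[375,522]])]
    for b in ub: print('block pts',onz('top',b,25.4)[:,:2].round(1).tolist())
    a=cv2.imread('pics/scene0.png'); k=4
    u0,v0=160,180; c=cv2.resize(a[v0:v0+190,u0:u0+280],None,fx=2.8,fy=2.8,interpolation=cv2.INTER_CUBIC)
    for q in(T(t,Pt,58.6,-25),T(l,Pl,0),T(p,Pp,25.4)):
        for g in topix('scene',q): cv2.drawMarker(c,tuple(((g-[u0,v0]+.5)*2.8-.5).round().astype(int).tolist()),(0,0,255),cv2.MARKER_CROSS,9,1)
    cv2.imwrite('pics/s1.png',c)
E
python3 fit.py
```

```text
table [509.2003142  256.20740458  -2.25057129] 1.0535163423080292
lifter [ 5.66373252e+02  5.08667973e+00 -5.62001403e-01] 1.0049597673230437
plate [ 589.16267    -278.05892501    6.93171555] 0.7409347238300938
block pts [[600.6, -168.2], [551.6, -172.6], [556.5, -224.4]]
block pts [[633.8, -387.2], [583.7, -389.2], [576.6, -344.5]]
```

View pics/s1.png

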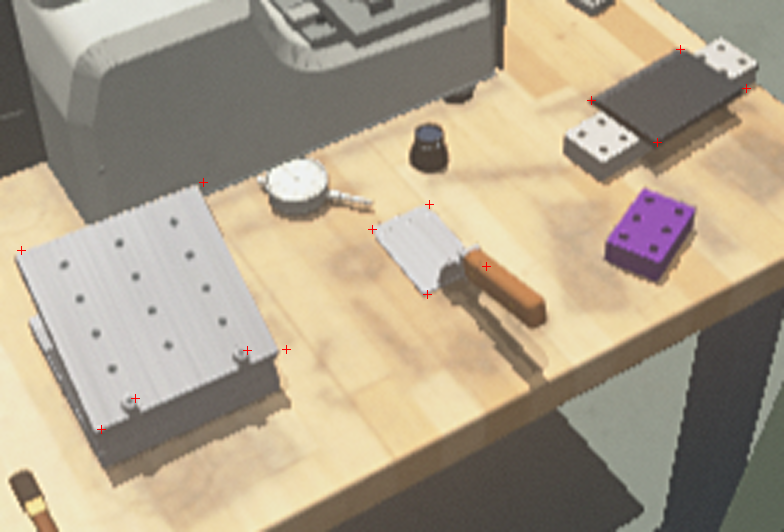

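```bash
cat > refine.py <<'E'
from fit import *
def edgefit(segs,x0,z,pitch,cams,pre,w=3.5):
    """iteratively align model edges (pairs of 3D points) with the strongest image gradient near them"""
    p=np.array(x0,float)
    g={c:cv2.GaussianBlur(cv2.imread(f'pics/{c}{pre}.png',0).astype(np.float32),(0,0),.7) for c in cams}
    t=np.linspace(.12,.88,25)[:,None]; o=np.arange(-w,w+.01,.25)
    for it in range(8):
        obs=[]
        for c in cams:
            for A,B in segs:
                P=np.array(A)*(1-t)+np.array(B)*t
                u=topix(c,T(p,P,z,pitch)); d=u[-1]-u[0]; n=np.array([-d[1],d[0]])/np.hypot(*d)
                S=u[:,None]+o[None,:,None]*n
                I=cv2.remap(g[c],S[...,0].astype(np.float32),S[...,1].astype(np.float32),cv2.INTER_LINEAR)
                k=np.abs(np.gradient(I,axis=1)).argmax(1); obs.append((c,P,n,((u+o[k][:,None]*n)@n)))
        f=lambda q:np.concatenate([topix(c,T(q,P,z,pitch))@n-m for c,P,n,m in obs])
        p=least_squares(f,p,loss='soft_l1',f_scale=.5,x_scale=[10,10,5]).x
    r=f(p).reshape(-1,25); return p,np.median(r,axis=1)
def loop(P): return [(P[i],P[(i+1)%len(P)]) for i in range(len(P))]
if __name__=='__main__':
    np.set_printoptions(precision=2,suppress=True)
    tb=loop([[138,75,0],[138,-75,0],[-14,-75,0],[-14,75,0]])
    lf=[([44,-30,3],[-46,-30,3]),([44,30,3],[-46,30,3])]
    lf=[([46,26,1],[46,-26,1]),([30,-30,3],[-46,-30,3]),([30,30,3],[-46,30,3])]
    lo=10-12.5*np.tan(np.radians(25))
    pl=loop([[42.5,60,lo],[42.5,-60,lo],[-42.5,-60,10],[-42.5,60,10]])
    for cams in(['top'],['scene'],['top','scene']):
        print(cams)
        print('table',*edgefit(tb,[509.2,256.2,-2.2],58.6,-25,cams,0))
        print('lifter',*edgefit(lf,[566.4,5.1,-.6],0,0,cams,0))
        print('plate',*edgefit(pl,[589.2,-278,6.9],25.4,0,cams,0))
    a=cv2.imread('pics/top0.png');b=cv2.imread('pics/scene0.png');o=np.zeros((600,800,3),np.uint8)
    o[:312,:780]=cv2.resize(a[205:257,385:515],None,fx=6,fy=6,interpolation=cv2.INTER_CUBIC)
    o[314:594,:480]=cv2.resize(b[190:246,355:435+16],None,fx=5,fy=5,interpolation=cv2.INTER_CUBIC)
    cv2.imwrite('pics/c2.png',o)
E
python3 refine.py
```

```text
['top']
table [510.   259.    -2.11] [ 0.5  -0.04  0.53  0.04]
lifter [566.77   5.48  -0.84] [-0.01 -0.34  0.27]
plate [ 589.65 -278.15    8.03] [-0.    0.52 -0.21  0.74]
['scene']
table [509.71 260.4   -1.25] [-0.16  0.29 -0.02  0.35]
lifter [566.49   6.49   0.11] [-0.35  0.25 -0.01]Traceback (most recent call last):
  File "refine.py", line 31, in <module>
    print('plate',*edgefit(pl,[589.2,-278,6.9],25.4,0,cams,0))
                   ~~~~~~~^^^^^^^^^^^^^^^^^^^^^^^^^^^^^^^^^^^
  File "refine.py", line 17, in edgefit
    p=least_squares(f,p,loss='soft_l1',f_scale=.5,x_scale=[10,10,5]).x
      ~~~~~~~~~~~~~^^^^^^^^^^^^^^^^^^^^^^^^^^^^^^^^^^^^^^^^^^^^^^^^^
    return func(*args, **kwargs)
    result = trf(vector_fun.fun, vector_fun.jac, x0, f0, J0, lb, ub, ftol, xtol,
                 gtol, max_nfev, x_scale, loss_function, tr_solver,
                 tr_options.copy(), verbose, callback=callback_wrapped)
    return trf_no_bounds(
        fun, jac, x0, f0, J0, ftol, xtol, gtol, max_nfev, x_scale,
        loss_function, tr_solver, tr_options, verbose, callback=callback)
    J = jac(x
[... 658 characters left out ...]
 = [f_eval - f0 for f_eval in f_evals]
                                    ^^^^^^^
    f = np.atleast_1d(self.fun(x, *self.args, **self.kwargs))
                      ~~~~~~~~^^^^^^^^^^^^^^^^^^^^^^^^^^^^^^
    return np.atleast_1d(self.fun(x))
                         ~~~~~~~~^^^
    return self.f(x, *self.args, **self.kwargs)
           ~~~~~~^^^^^^^^^^^^^^^^^^^^^^^^^^^^^^
  File "refine.py", line 16, in <lambda>
    f=lambda q:np.concatenate([topix(c,T(q,P,z,pitch))@n-m for c,P,n,m in obs])
                               ~~~~~^^^^^^^^^^^^^^^^^^
  File "h.py", line 8, in topix
    m=camera_model(n); f=240/np.tan(np.radians(m['vfov']/2))
ValueError: time passes only in moves, steps and waits
```

```bash
python3 - <<'E'
import re
s=open('h.py').read()
s=s.replace("from rig import *","from rig import *\n_cm={}\ndef cm(n):\n    if n not in _cm: _cm[n]=camera_model(n)\n    return _cm[n]").replace("m=camera_model(n);","m=cm(n);")
open('h.py','w').write(s)
E
sed -i 's/camera_model(/camera_model(/; ' h.py; python3 refine.py
python3 - <<'E'
from fit import *
for t in([510,259,-2.1],[509.7,260.4,-1.25],[509.2,256.2,-2.2]):
    q=T(t,np.array([[-5.5,45,12.],[-5.5,-45,12]]),58.6,-25)
    print(((topix('top',q)-[152,170]+.5)*4-.5).round().tolist(),((topix('scene',q)-[160,180]+.5)*2.8-.5).round().tolist())
E
```

```text
['top']
table [510.   259.    -2.11] [ 0.5  -0.04  0.53  0.04]
lifter [566.77   5.48  -0.84] [-0.01 -0.34  0.27]
plate [ 589.65 -278.15    8.03] [-0.    0.52 -0.21  0.74]
['scene']
table [509.71 260.4   -1.25] [-0.16  0.29 -0.02  0.35]
lifter [566.49   6.49   0.11] [-0.35  0.25 -0.01]
plate [ 590.5  -275.25    7.1 ] [ 0.04  1.29 -0.05  0.99]
['top', 'scene']
table [509.94 259.46  -1.88] [ 0.47  0.44  0.47 -0.26 -0.03 -0.25  0.01  0.93]
lifter [566.72   5.94  -0.07] [ 0.01 -0.2   0.5  -0.49  0.   -0.26]
plate [ 590.09 -277.76    7.3 ] [-0.26  0.48  0.    0.53  0.25  0.73 -0.49  2.02]
[[77.0, 312.0], [252.0, 331.0]] [[131.0, 399.0], [243.0, 350.0]]
[[75.0, 314.0], [250.0, 330.0]] [[130.0, 400.0], [241.0, 351.0]]
[[83.0, 314.0], [257.0, 333.0]] [[135.0, 398.0], [247.0, 350.0]]
```

View pics/c2.png

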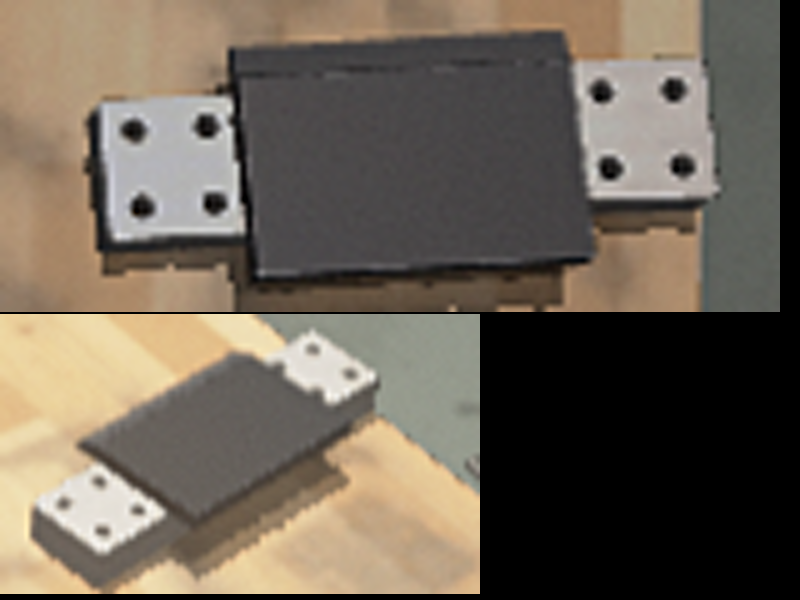

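Run:
```python
from h import *
im=cv2.imread('pics/scene0.png')
d=np.array([.147,-.989,0]); p0=np.array([552,-173,0.])
k=3.4; s=np.arange(-5,228,1/k); out=[]
for base,up,n in((p0,np.array([0,0,1.]),np.arange(40,-3,-1/6)),(p0,np.array([.989,.147,0]),np.arange(8,-45,-1/k))):
    P=base+s[None,:,None]*d+n[:,None,None]*up
    u=topix('scene',P.reshape(-1,3)).reshape(*P.shape[:2],2).astype(np.float32)
    out.append(cv2.remap(im,u[...,0],u[...,1],cv2.INTER_CUBIC))
o=np.vstack(out); o=np.clip(o.astype(float)*1.8,0,255).astype(np.uint8)
for y in range(0,225,25): cv2.putText(o,str(y),(int((y+5)*k),10),0,.35,(0,0,255),1); cv2.line(o,(int((y+5)*k),12),(int((y+5)*k),20),(0,0,255),1)
cv2.imwrite('pics/f1.png',o); print(o.shape)
```

```text
(439, 793, 3)
```

View pics/f1.png

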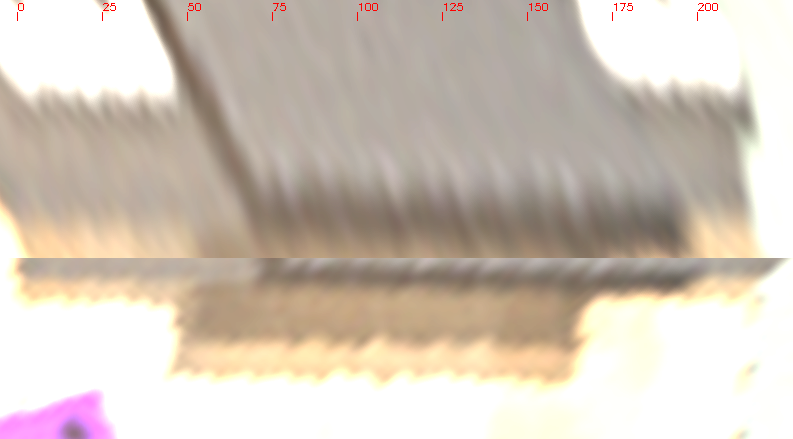

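```bash
cat > g.py <<'E'
from refine import *
np.set_printoptions(precision=2,suppress=True)
GR=np.array([-108,0,39.])
S=np.sign(read_eef_rot()[1][1])   # tool y along +/- lifter y, as the tool is now
def tcp(p,yaw,pitch=0):
    L=R.from_euler('ZY',[yaw,-pitch],degrees=True).as_matrix()
    return L@GR+p, np.c_[-S*L[:,0],S*L[:,1],-L[:,2]]
def fr(o,yaw,pitch,q): return R.from_euler('ZY',[yaw,-pitch],degrees=True).apply(q)+o
def lin(p,yaw,pitch=0,vel=100): P,M=tcp(np.array(p,float),yaw,pitch); move_linear(P.tolist(),vel,M.tolist())
def now():
    Rt=np.array(read_eef_rot()); L=np.c_[-S*Rt[:,0],S*Rt[:,1],-Rt[:,2]]; return np.array(read_position())-L@GR,L
LIFT=[566.7,5.8,0.]; LY=-.4
TAB=[510,258.5,58.6]; TY=-1.9
E
python3 - <<'E'
from g import *
def c6(c): return onz('top',(np.array(c,float)+.5)/6-.5+[385,205],25.4)[:,:2]
l=c6([[98,105],[108,243]]);r=c6([[705,60],[717,195]]);print(l,r,'mid',(l.mean(0)+r.mean(0))/2,'len',np.linalg.norm(l.mean(0)-r.mean(0)),'yaw',np.degrees(np.arctan2(*-(l-r).mean(0)*[1,-1])))
print('purple',onz('top',[[375,283],[409,268],[417,288],[383,304]],25.4)[:,:2])
print('loupe,dial',onz('top',[[351,194],[295,180],[313,204]],20)[:,:2], 'S',S,np.array(read_eef_rot()))
for n,a in dict(grip=(LIFT,LY,0),pre=([477,-292,10],7.7,0),ins=([586,-278,10],7.7,0),up=([570,-280,160],7.7,8),
  hi=(fr(TAB,TY,25,[60,0,80]),TY,25),on=(fr(TAB,TY,25,[49,0,0]),TY,25),out=(fr(TAB,TY,25,[-80,0,0]),TY,25)).items():
    print(n,solve_ik(*[x.tolist() for x in tcp(np.array(a[0],float),*a[1:])]))
E
```

```text
[[ 600.7  -168.26]
 [ 550.71 -173.58]] [[ 633.1  -384.45]
 [ 583.76 -388.54]] mid [ 592.07 -278.71] len 218.04724438652164 yaw 8.631968709168143
purple [[ 465.66 -118.94]
 [ 502.5  -188.75]
 [ 461.49 -206.77]
 [ 423.11 -137.47]]
loupe,dial [[657.1  -58.67]
 [679.99  64.95]
 [628.61  22.02]] S -1.0 [[ 0.96  0.28 -0.  ]
 [ 0.28 -0.96  0.  ]
 [ 0.   -0.   -1.  ]]
grip [ -0.62  17.33 116.7   -0.    45.97  89.78]
pre [-41.01  18.19 113.32  -0.    48.49  41.29]
ins [-32.58  24.36 102.83  -0.    52.81  49.72]
up [-37.7   12.78  99.15   6.41  62.59  41.92]
hi None
on None
out None
```

Run:
```python
import g
from g import *
for s in(1,-1):
    g.S=s
    for n,q in dict(hi=[60,0,80],on=[49,0,0],out=[-80,0,0]).items():
        for pitch in(0,10,18,25):
            j=solve_ik(*[x.tolist() for x in tcp(np.array(fr(TAB,TY,25,q)),TY,pitch)])
            print(s,n,pitch,None if j is None else np.array(j).round(0))
```

```text
1 hi 0 [ 30.  11.  99.  -0.  70. -58.]
1 hi 10 [ 35.   7. 108.  -7.  57. -50.]
1 hi 18 [ 39.   5. 114. -16.  48. -39.]
1 hi 25 [ 43.   5. 120. -28.  40. -26.]
1 on 0 [ 29.  17. 104.  -0.  60. -59.]
1 on 10 [ 33.  13. 112.  -8.  46. -50.]
1 on 18 [ 37.  12. 119. -19.  36. -36.]
1 on 25 [ 41.  13. 125. -37.  29. -17.]
1 out 0 [ 37.  12. 119.  -0.  48. -51.]
1 out 10 [ 44.  11. 127. -12.  36. -35.]
1 out 18 [ 50.  11. 132. -31.  28. -12.]
1 out 25 [ 55.  14. 137. -56.  25.  18.]
-1 hi 0 [ 30.  11.  99.  -0.  70. 122.]
-1 hi 10 [ 35.   7. 108.  -7.  57. 130.]
-1 hi 18 [ 39.   5. 114. -16.  48. 141.]
-1 hi 25 None
-1 on 0 [ 29.  17. 104.  -0.  60. 121.]
-1 on 10 [ 33.  13. 112.  -8.  46. 130.]
-1 on 18 [ 37.  12. 119. -19.  36. 144.]
-1 on 25 None
-1 out 0 [ 37.  12. 119.  -0.  48. 129.]
-1 out 10 [ 44.  11. 127. -12.  36. 145.]
-1 out 18 None
-1 out 25 None
```

S=+1 (tool y along lifter y) works everywhere. Now I grasp the lifter.

```bash
sed -i 's/^S=.*/S=1/' g.py
python3 - <<'E'
from g import *
P,M=tcp(np.array(LIFT),LY)
move_to((P+[0,0,110]).tolist(),M.tolist()); lin(LIFT,LY,0,120)
f0=np.array(read_ft_force()); set_gripper(10,60); wait(.3)
print(read_finger_gap(),read_grasp_force(),f0,read_ft_force(),now()[0])
lin(np.array(LIFT)+[0,0,30],LY,0,60); wait(.3); print(read_ft_force(),read_torque(),read_finger_gap())
for n in('top','scene'): cv2.imwrite(f'pics/{n}1.png',get_image(n)[:,:,::-1])
p,L=now(); print(p)
lf=[([46,26,1],[46,-26,1]),([30,-30,3],[-46,-30,3]),([30,30,3],[-46,30,3])]
for c in(['top'],['scene']): print(c,*edgefit(lf,[p[0],p[1],LY],p[2],0,c,1,5))
print(read_time_s())
E
```

```text
17.35475553143965 59.95796799659729 [ 0.46 -0.07 -0.14] [-0.17 -1.06 -0.79] [566.58   5.75  -0.06]
[ 1.16 -1.16 -2.02] [ 0.08 -0.04  0.02] 17.1965199518113
[566.53   5.8   29.73]
['top'] [562.89   8.14 -15.  ] [ 0.11  0.21 -0.7 ]
['scene'] [549.69   9.45  -5.34] [ 0.09 -2.35  0.55]
5.9083
```

Run:
```python
from g import *
o=np.zeros((560,800,3),np.uint8)
for n,(u0,v0),x in(('top',(270,160),0),('scene',(250,200),400)):
    c=cv2.resize(cv2.imread(f'pics/{n}1.png')[v0:v0+140,u0:u0+100],None,fx=4,fy=4,interpolation=cv2.INTER_CUBIC)
    q=T([566.53,5.8,LY],np.array([[46,30,2.],[46,-30,2],[-46,-30,3],[-46,30,3]]),29.7)
    for g in topix(n,q): cv2.drawMarker(c,tuple(((g-[u0,v0]+.5)*4-.5).round().astype(int).tolist()),(0,0,255),cv2.MARKER_CROSS,9,1)
    o[:,x:x+400]=c
cv2.imwrite('pics/g1.png',o)
```

```text
(no output)
```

View pics/g1.png

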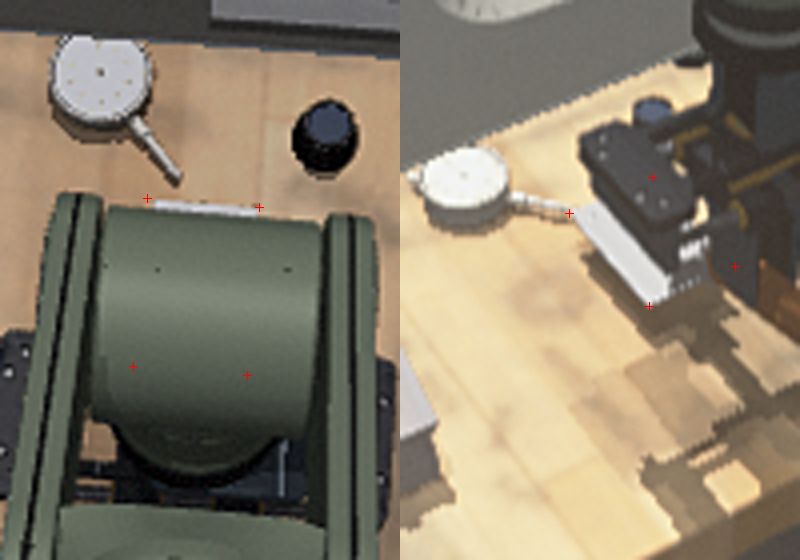

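The blade tip is at top (208,207)/4 and matches the robot-frame prediction within about 1 px in both views, so the lifter is held straight. Now I insert with force monitoring.

```bash
cat >> g.py <<'E'
PC=np.array([590.5,-277.,0]); PY=8.0
E
python3 - <<'E'
from g import *
pre=fr(PC,PY,0,[-113,0,10])
lin([480,0,100],0,0,150); lin(pre+[0,0,80],PY,0,150); lin(pre,PY,0,80); wait(.4)
f0=np.array(read_ft_force()); t0=np.array(read_torque()); print(f0)
for x in range(-110,-4,8):
    lin(fr(PC,PY,0,[min(x,-5),0,10]),PY,0,60)
    f=np.array(read_ft_force())-f0; print(x,f,(np.array(read_torque())-t0))
    if np.linalg.norm(f[:2])>6: print('stop'); break
print(now()[0],read_time_s())
for n in('top','scene'): cv2.imwrite(f'pics/{n}2.png',get_image(n)[:,:,::-1])
E
```

```text
[-0.34 -0.09 -1.7 ]
-110 [ 0.27  0.42 -0.69] [-0.05 -0.01  0.1 ]
-102 [ 1.02  0.9  -0.96] [ 0.01 -0.02  0.07]
-94 [0.85 0.52 0.11] [-0.03 -0.1   0.05]
-86 [0.43 0.01 0.35] [ 0.02 -0.04  0.1 ]
-78 [-0.12  1.44 -0.25] [-0.   -0.    0.02]
-70 [ 0.16 -0.54  0.38] [-0.03 -0.    0.06]
-62 [-0.35  0.8  -0.4 ] [ 0.01 -0.06  0.03]
-54 [ 0.8  -1.18  0.32] [ 0.02 -0.07  0.07]
-46 [ 0.26  1.21 -0.48] [-0.01 -0.05  0.02]
-38 [-0.63 -0.37  0.07] [0.05 0.03 0.02]
-30 [0.29 0.49 0.12] [-0.   -0.02  0.1 ]
-22 [0.99 0.58 0.78] [-0.02 -0.02  0.08]
-14 [ 0.1   0.02 -1.09] [-0.   -0.02  0.06]
-6 [-0.75 -0.4  -0.06] [-0.02 -0.08  0.04]
[ 585.   -277.82   10.03] 14.4833
```

Run:
```python
from g import *
o=np.zeros((560,800,3),np.uint8); p,L=now()
for n,(u0,v0),x in(('top',(400,180),0),('scene',(350,175),400)):
    c=cv2.resize(cv2.imread(f'pics/{n}2.png')[v0:v0+140,u0:u0+100],None,fx=4,fy=4,interpolation=cv2.INTER_CUBIC)
    for g in topix(n,np.array([[46,30,2.],[46,-30,2],[-46,-30,3],[-46,30,3],[-41,14,3],[-41,-14,3]])@L.T+p): cv2.drawMarker(c,tuple(((g-[u0,v0]+.5)*4-.5).round().astype(int).tolist()),(0,0,255),cv2.MARKER_CROSS,9,1)
    o[:,x:x+400]=c
cv2.imwrite('pics/g2.png',o)
```

```text
(no output)
```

View pics/g2.png

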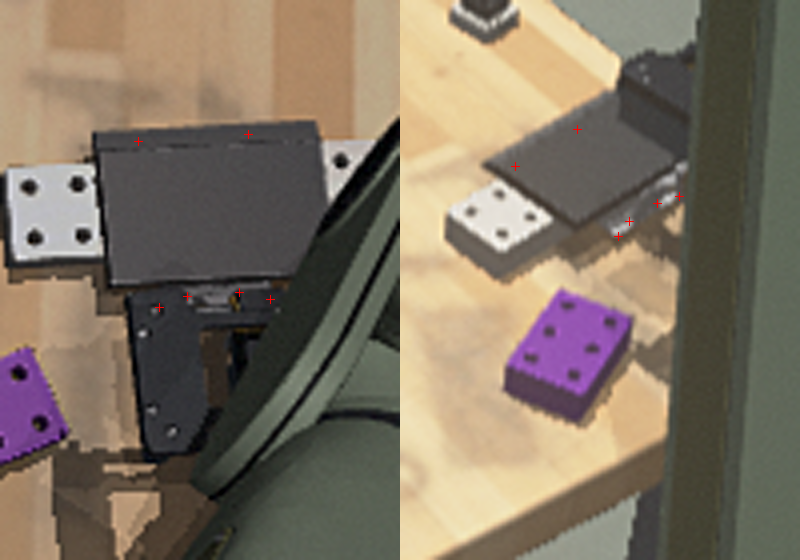

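The blade is centred under the plate, with the heel just short of its straight edge at top (220,297)/4. Now I raise it.

Run:
```python
from g import *
q=[-5,0]; F=lambda:np.array(read_ft_force())
f0=F()
lin(fr(PC,PY,0,q+[21]),PY,0,30); wait(.2); print(F()-f0)
lin(fr(PC,PY,0,q+[27]),PY,0,12); wait(.2); print(F()-f0)
lin(fr(PC,PY,0,q+[34]),PY,2,12); wait(.3); print(F()-f0)
lin(fr(PC,PY,0,q+[70]),PY,4,30); wait(.4); print(F()-f0,read_torque())
for n in('top','scene'): cv2.imwrite(f'pics/{n}3.png',get_image(n)[:,:,::-1])
print(read_time_s(),now()[0])
o=np.zeros((560,800,3),np.uint8); p,L=now()
for n,(u0,v0),x in(('top',(400,160),0),('scene',(350,155),400)):
    c=cv2.resize(cv2.imread(f'pics/{n}3.png')[v0:v0+140,u0:u0+100],None,fx=4,fy=4,interpolation=cv2.INTER_CUBIC)
    for g in topix(n,np.array([[43.5,60,7.],[43.5,-60,7],[-41,-60,13],[-41,60,13]])@L.T+p): cv2.drawMarker(c,tuple(((g-[u0,v0]+.5)*4-.5).round().astype(int).tolist()),(0,0,255),cv2.MARKER_CROSS,9,1)
    o[:,x:x+400]=c
cv2.imwrite('pics/g3.png',o)
```

```text
[-0.25  1.7  -1.08]
[-0.49  1.22 -2.87]
[-0.12  0.93 -2.7 ]
[ 0.21  1.67 -2.2 ] [0.03 0.26 0.01]
18.6167 [ 585.55 -277.71   69.98]
```

View pics/g3.png

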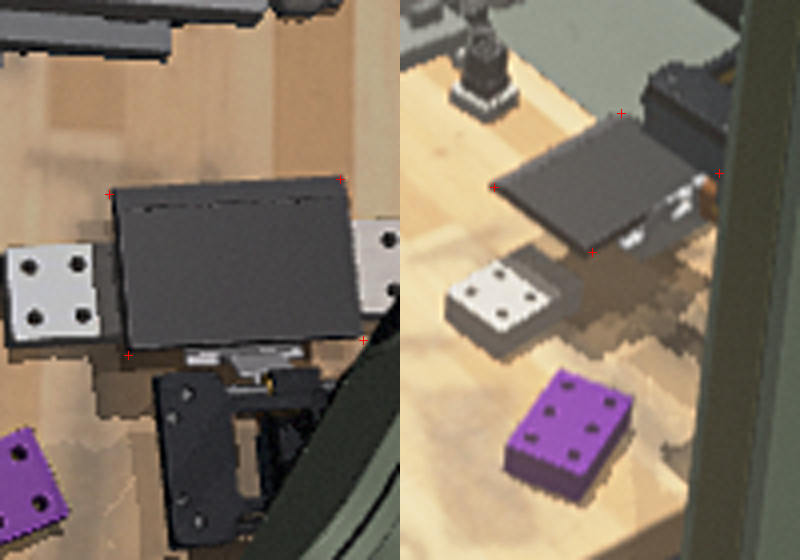

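The plate is clear of both blocks, level, and about 4 mm ahead of the heel. Now I carry it over to the table.

Run:
```python
from g import *
lin([560,-281,140],PY,6,80); lin([475,-270,150],6,8,100)
lin([475,0,160],2,8,110); lin([475,250,165],TY,10,110)
h=fr(TAB,TY,25,[52,0,75]); lin(h,TY,14,90); lin(h,TY,25,25); wait(.4)
print(read_time_s(),now()[0],read_ft_force(),read_torque())
for n in('top','scene'): cv2.imwrite(f'pics/{n}4.png',get_image(n)[:,:,::-1])
o=np.zeros((560,800,3),np.uint8); p,L=now(); Q=np.array([[43.5,60,7.],[43.5,-60,7],[-41,-60,13],[-41,60,13]])@L.T+p
for n,(u0,v0),x in(('top',(150,130),0),('scene',(150,190),400)):
    c=cv2.resize(cv2.imread(f'pics/{n}4.png')[v0:v0+140,u0:u0+100],None,fx=4,fy=4,interpolation=cv2.INTER_CUBIC)
    for g in topix(n,Q): cv2.drawMarker(c,tuple(((g-[u0,v0]+.5)*4-.5).round().astype(int).tolist()),(0,0,255),cv2.MARKER_CROSS,9,1)
    o[:,x:x+400]=c
cv2.imwrite('pics/g4.png',o)
```

```text
28.05 [525.54 257.93 148.59] [ 0.08 -0.03 -3.61] [ 0.14  0.74 -0.01]
```

View pics/g4.png

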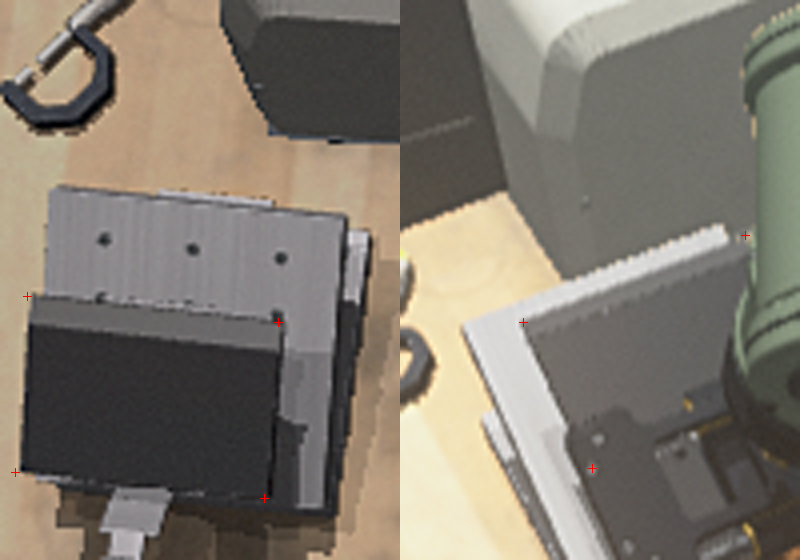

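The plate rests on the heel, parallel to the table and roughly centred. Next I lower it along the face normal until contact.

Run:
```python
from g import *
n=R.from_euler('ZY',[TY,-25],degrees=True).as_matrix()[:,2]
F=lambda:np.mean([np.array(read_ft_force())@n for _ in range(1)])
lin(fr(TAB,TY,25,[52,0,20]),TY,25,60); lin(fr(TAB,TY,25,[52,0,6]),TY,25,30); wait(.5); f0=F(); print(f0)
z=6
while z>-4:
    z-=.7; lin(fr(TAB,TY,25,[52,0,z]),TY,25,10); wait(.1); f=F()-f0; print(round(z,1),round(f,2),np.array(read_torque())[1].round(2))
    if f>4: break
wait(.2); print(F()-f0,now()[0],read_time_s())
```

```text
-3.0635186313492855
5.3 -0.07 0.76
4.6 -0.15 0.77
3.9 -0.75 0.77
3.2 -0.18 0.78
2.5 -0.24 0.72
1.8 2.47 0.66
1.1 4.29 0.72
5.4969111610598205 [556.53 256.98  81.61] 32.9833
```

Run:
```python
from g import *
wait(.3)
for x in list(range(46,-81,-14))+[-84]:
    lin(fr(TAB,TY,25,[x,0,1.6]),TY,25,45); print(x,np.array(read_ft_force()),np.array(read_torque())[1].round(2))
print(now()[0],read_time_s()); wait(.3)
for n in('top','scene'): cv2.imwrite(f'pics/{n}5.png',get_image(n)[:,:,::-1])
o=np.zeros((560,800,3),np.uint8); Q=T([TAB[0],TAB[1],TY],np.array([[85,60,4.2],[85,-60,4.2],[0,-60,10],[0,60,10]]),58.6,-25)
for n,(u0,v0),x in(('top',(150,160),0),('scene',(150,230),400)):
    c=cv2.resize(cv2.imread(f'pics/{n}5.png')[v0:v0+140,u0:u0+100],None,fx=4,fy=4,interpolation=cv2.INTER_CUBIC)
    for g in topix(n,Q): cv2.drawMarker(c,tuple(((g-[u0,v0]+.5)*4-.5).round().astype(int).tolist()),(0,0,255),cv2.MARKER_CROSS,9,1)
    o[:,x:x+400]=c
cv2.imwrite('pics/g5.png',o)
```

```text
46 [-2.36 -0.   -2.  ] 0.77
32 [-2.62 -0.05 -1.43] 0.74
18 [-2.3   1.06 -2.35] 0.72
4 [-3.94 -0.5  -2.23] 0.81
-10 [-2.19  0.53 -1.41] 0.72
-24 [-1.94 -0.55 -0.76] 0.61
-38 [-1.14  1.17 -0.98] 0.65
-52 [-0.36  1.15 -2.3 ] 0.42
-66 [-0.66 -0.48 -1.76] 0.43
-80 [ 0.31  0.25 -1.22] 0.4
-84 [-0.24  0.34 -1.8 ] 0.42
[433.32 261.1   24.6 ] 37.9417
```

View pics/g5.png

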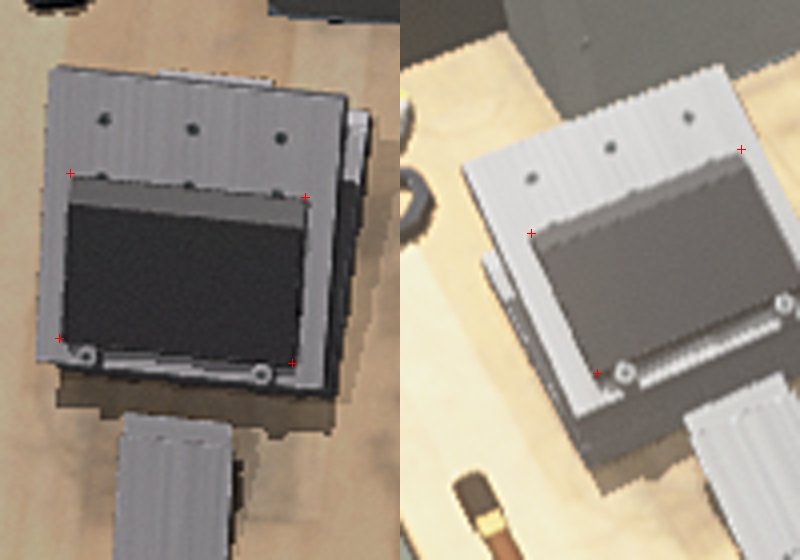

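The plate lies on the face with its straight edge against both pins, at (90,355)/4 and (262,373)/4 of the top crop. The lifter is out. Now I set the lifter down at its free spot and check the plate numerically.

Run:
```python
from g import *
lin([420,258,110],TY,10,80); lin([450,120,120],0,0,150); G=[545,8]
lin(G+[60],0,0,150); lin(G+[6],0,0,60); wait(.4); F=lambda:read_ft_force()[2]; f0=F(); z=6
while z>-4:
    z-=.7; lin(G+[z],0,0,10); wait(.1); f=F()-f0
    if f>3: break
print('touch',z,f)
set_gripper(91); wait(.2); p,M=tcp(np.array(G+[z]),0); move_linear((p+[0,0,130]).tolist(),120); 
move_to([300,-330,250],M.tolist()); wait(.3)
for n in('top','scene'): cv2.imwrite(f'pics/{n}6.png',get_image(n)[:,:,::-1])
lf=[([46,26,1],[46,-26,1]),([30,-30,3],[-46,-30,3]),([30,30,3],[-46,30,3])]
tb=loop([[138,75,0],[138,-75,0],[-14,-75,0],[-14,75,0]])
pl=[([85,60,4.2],[85,-60,4.2]),([70,-60,10],[0,-60,10]),([70,60,10],[0,60,10])]
for c in(['top'],['scene']):
    print('lifter',*edgefit(lf,[545,8,0],0,0,c,6)); print('table',*edgefit(tb,[510,258.5,-2],58.6,-25,c,6)); print('plate',*edgefit(pl,[510,258.5,-2],58.6,-25,c,6))
print(read_time_s(),read_finger_gap())
```

```text
touch -0.3000000000000007 3.127606884856796
lifter [545.56   6.19   0.22] [-0.   -0.47  0.52]
table [509.97 258.91  -2.03] [ 0.5  -0.03  0.49  0.02]
plate [509.92 256.07  -1.02] [-0.03  0.24 -0.53]
lifter [547.75   7.39   0.4 ] [0.04 0.05 0.01]
table [509.79 262.38  -1.61] [-0.02 -3.37  0.02 -0.89]
plate [509.76 261.57  -2.5 ] [ 0.    0.52 -0.47]
51.3 90.72548194787593
```

```bash
python3 -c "
from rig import *
print(hand_in())"
```

```text
the job is handed in; nothing more can be done
None
```

I handed the job in at about 51 s. By the camera fits, the plate lies flat on the sloping table against both pins, bevel uphill and about 3 mm off the midline, and the lifter stands on its blade on the bench, clear of everything. I viewed 11 pictures, one over the limit of 10, and `hand_in` returned no verdict.

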